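Set the cut-off saw's slide to its mark with the backlash taken up

TASK

Wind the handwheel anticlockwise, well past its mark, until you feel the screw come up against the hidden stop in the collar under the wheel; rest it there for a moment with a light but definite pressure of about 5 newtons (never 8), not forcing it. Then wind clockwise, in that one direction only and without going past, until the wheel's mark stands at the index, so that the slack is taken up and the slide is truly on its setting, and let go. Leave the other things on the bench and the base plate where they are.

Things in the scene. Friction and masses are not known exactly. Their poses are not given: they have to be found in the camera images.
- feed_unit: Fixed feed unit: dark steel base plate 440 x 330 x 14 mm, a black gearbox 190 mm square, top 72 mm high, and beyond it a bed with slide and vice (106 mm high, over 150 mm from the wheel's axis). Origin on the handwheel's vertical axis at table height; its +x points along the bed to the vice (away from the robot, within 20 degrees), z up. Place and yaw vary.
- axis (a point): Centre of the handwheel's top face, 110 mm above the table, on the vertical wheel axis.
- index (a point): Tip of the fixed index: a black line on a steel bracket on the robot's side of the gearbox (feed unit's -x). The point lies on the wheel's rim circle, 62 mm from the axis, 110 mm high; the bracket's top is 106 mm high, its line 108 mm.
- mark (a point): Outer end, on the rim, of the handwheel's one long thick black line (20 x 5 mm) among short thin graduations 0.21 rad apart; 62 mm from the axis. The wheel is an aluminium disc of 124 mm diameter, 14 mm thick, lying flat, top 109 mm high. At the start the mark stands clockwise (seen from above) past the index by 0.1 to 2.2 rad.
- grip (a point): Point on the upright black crank handle's axis, 28 mm above the wheel's face, 138 mm above the table. The handle is 22 mm in diameter, 45 mm tall, 45 mm from the wheel's axis, 110 degrees anticlockwise of the mark seen from above. It spins on its pin: held from above, it can be carried round at constant hand yaw. It takes about 4 N when driving the screw, 1 N in the slack.
- screw: The lead screw's shaft, hidden under the wheel; origin on the wheel's axis, 86 mm high; turning it moves the slide. The wheel drives it through about 0.5 rad of free slack: driven clockwise, this body's +x points 120 degrees clockwise of the mark; driven anticlockwise, about 0.5 rad more. It stays where it is left.
- stop: Grey stop collar on the gearbox, under the wheel, 168 mm in diameter, 72 to 94 mm high; origin on the wheel's axis at table height. The stop pin is inside, out of sight, and its setting varies: the screw comes up against it when, wound anticlockwise, the mark is 1.2 to 2.1 rad past the index. It is firm. Press it with 2 to 8 N, which is 4 to 13 N at the handle above the driving force.
- slide (a joint): Position of the slide with the vice along the feed unit's +x, in m; 0 is the setting. It moves 20 mm a turn of the screw (3.18 mm per rad), positive for clockwise.
- offcut_tall: Bystander: standing steel bar offcut, 28 mm diameter, 35 mm high, on the base plate left of the gearbox.
- offcut_short: Bystander: standing steel offcut, 34 mm diameter, 18 mm high, on the base plate right of the gearbox.
- brush: Bystander: wooden brush 170 mm long lying on the base plate right of the bed.
- hex_key: Bystander: L-shaped key 110 mm long lying on the base plate left of the bed.
- spare_disc: Bystander: spare cutting disc, 150 mm diameter, 4 mm thick, lying on the right of the table.
- oil_bottle: Bystander: white bottle 56 mm diameter, 150 mm high, far right.
- gauge_case: Bystander: black case 90 x 170 x 28 mm, left of the table.
- parts_cup: Bystander: dark steel cup 72 mm diameter, 70 mm high, far left.

How it is judged:
By the outcome, as a careful person would: the job done as asked, in the order asked, and still so for the second after the job is handed in, with the robot touching nothing.
It also fails if it takes over 64 s, if anything falls off the work surface, if the arm or the gripper's body presses on something with over 40 N, if the wrist force passes 120 N, or if a joint passes its speed limit or range.

ROBOT

A 7-joint arm with a two-finger parallel gripper is mounted at the origin on the work surface. World frame = base frame: x ahead of the robot, y to its left, z up, the work surface at z = 0. Lengths are in mm, angles in rad, forces in N, time in s.
With the tool pointing down it reaches from about 400 to 900 mm from the base axis. Payload 5.6 kg.
Tool frame: the origin (TCP) lies midway between the tips of the shut fingers; the grasp point (between the pads) lies 19 mm behind it; z points along the fingers, y is the direction in which the jaws open and shut (so a half turn about z gives the same grasp; the last joint's range is limited). The gripper opens to 92 mm and grips with 3 to 60 N. Pads are 20 mm wide; open, the fingers measure 128 mm over their backs; the gripper's body (75 mm by 189 mm) begins 69 mm behind the grasp point.
Start: joints at [-1.178, 0.468, -0.012, 1.603, 0.006, 1.071, -0.056], TCP at [274.43, 589.235, 181.892] pointing down, gripper open.
Joint ranges: [-2.53, 2.53], [-0.31, 2.02], [-1.57, 1.55], [0.28, 2.44], [-1.29, 4.43], [0.15, 1.84], [-2.92, 2.92]. Speed limits (rad/s): [2.57, 2.57, 3.14, 3.14, 3.14, 3.14, 3.14].

INTERFACE

Orientations are given as [roll, pitch, yaw] about the fixed x, y, z axes, in that order (R = Rz(yaw) Ry(pitch) Rx(roll)).
In Python, from plant import read_state, cams, ctrl, spot_in, trace gives the robot as it stands.
- The arm moves only by the tool drive_tool, never from a script. Its argument "deltas" is a list that holds one entry, the list of rows, each a list of 7 numbers: the shift along the tool's x, y, z each as a share of 0.4 m, from -1 to 1, then the turn, a rotation vector about the tool's x, y, z each as a share of 60 degrees, from -1 to 1, then the opening, from 0 (shut) to 1 (fully open). A call has 1 to 10 rows; each row is the pose to reach, as a shift and turn from the pose commanded when the call began, along the tool's axes at that moment; what a row does not reach only later rows make up. A row lasts 1/10 s, in which the tool goes at most 50 mm and 8.59 degrees, less where a joint would pass 70% of its speed; a pose out of reach is approached as far as the arm can. A call with a number of a shift or a turn outside -1 to 1 is refused whole. A call with a gripper value outside its range is refused whole. The fingers move at their own pace and stop on an object; "newtons" is the grip in N (left out, the last holds). Time passes only in rows, so rows that repeat a pose let the fingers close. It gives the time, the measured TCP pose, the force and the opening at its end, in the units of the state.
- read_state(): the state, without advancing time (a new reading comes with each control period).
- cams.get_image(name): name is "scene" or "side" or "wrist"; returns the picture (400x640x3 uint8, red, green, blue); there is no depth.
- cams.get_calibration(name): a dict with "fx", "fy", "cx", "cy" (pixels), "D" ([k1, k2, p1, p2, k3] as OpenCV has them; the pictures are not rectified), "R" (3x3) and "t" (3): a world point X has camera coordinates R X + t. Camera axes: x right, y down, z forward; pixel columns grow to the right and rows downward; lengths in mm; the calibration is good to about 2 mm. A picture is of the moment at which its call begins: read the wrist's pose just before it. get_calibration takes no time and is no camera call; for the wrist camera it gives the pose at the moment of the call.
- ctrl.job_done(): hands the job in, once; it reports no verdict.
Trained networks look in the newest picture that a camera, given by its name, has taken for a name from the list of things; names that differ only in an ending like _2 or _b are one class to them, and where a whole thing is asked for, a point or a joint stands for the part that bears it (a point fixed in the world has none). Each returns a list of dicts, best first, with "score" (0 to 1); they miss things now and then, are a little off and sometimes report something else, mostly with a low value. They report only what shows in the picture. A call takes as long as a camera call.
- spot_in(camera, thing): "at" ([row, column] in pixels, amid what is visible of it).
- trace(camera, thing): "mask" (400x640 bool, what is visible of it) and "at" ([row, column] in pixels, amid what is visible of it).
The state is a dict: "time": time; "qpos": joint angles; "dq": joint speeds; "joint_efforts": joint torques, N m; "eef_pos": TCP position; "eef_rot": TCP orientation; "contact_force": force on the tool from outside, world axes, zero at the start; "moment": the same for the moment, N m; "grip_width": finger opening in mm.
Only numpy, scipy, OpenCV 4.12 (cv2) and the standard library are available. Lean on these libraries where they do the work, as an engineer would, in place of code of your own. Each camera call takes 0.05 s, during which the arm holds its last target. There are 200 camera calls.

## Working session

There is one attempt and no reset: what is moved stays moved. The work goes in short steps, Python scripts to look and compute and a tool call to move; the robot and the scene stay as the last step left them, time stands still between calls to the robot, and variables do not carry over. Pictures are saved under pics/ and viewed, about 8 in all and at most 12, crops included, and the job is handed in when it is done.

Besides the shell and the picture viewer there is one more tool, called as a command line: name --argument value ..., lists and objects as JSON in quotes. drive_tool: Moves the arm, as the interface text tells. Shift numbers are shares of 0.4 m and turn numbers shares of 60 degrees, none past 1 either way. Its arguments: {"type":"object","properties":{"deltas":{"type":"array","items":{"type":"array","items":{"type":"array","items":{"type":"number","minimum":-1,"maximum":1}}}},"newtons":{"type":"number"}},"required":["deltas"]}

```bash
mkdir -p pics; ls
cat > h.py <<'E'
import numpy as np, cv2
from plant import read_state, cams, ctrl, spot_in, trace
def px2w(name, rc, z, cal=None):
    c=cal or cams.get_calibration(name); K=np.array([[c['fx'],0,c['cx']],[0,c['fy'],c['cy']],[0,0,1.]])
    u=cv2.undistortPoints(np.array([[[rc[1],rc[0]]]],float),K,np.array(c['D'],float))[0,0]
    R=np.array(c['R']);t=np.array(c['t']); o=-R.T@t; d=R.T@np.array([u[0],u[1],1])
    return o+d*(z-o[2])/d[2]
def w2px(name,X,cal=None):
    c=cal or cams.get_calibration(name); K=np.array([[c['fx'],0,c['cx']],[0,c['fy'],c['cy']],[0,0,1.]])
    p,_=cv2.projectPoints(np.array(X,float).reshape(-1,1,3),cv2.Rodrigues(np.array(c['R']))[0],np.array(c['t'],float),K,np.array(c['D'],float))
    return p[:,0,::-1]
def save(im,n): cv2.imwrite('pics/'+n,np.ascontiguousarray(im[:,:,::-1]))
E
python3 - <<'E'
from h import *
s=read_state(); print(s)
for n in ['scene','side']:
    save(cams.get_image(n),n+'0.png')
    for th,z in [('axis',110),('index',110),('mark',110),('grip',138)]:
        r=spot_in(n,th)
        for q in r[:2]: print(n,th,round(q['score'],2),np.round(q['at']),np.round(px2w(n,q['at'],z)))
E
```

```text
pics
{'time': 0.0, 'qpos': array([-1.17798677,  0.46838881, -0.01160054,  1.6036257 ,  0.00599309,
        1.0713866 , -0.05628556]), 'dq': array([ 2.51195839e-04,  5.72923409e-04,  1.82838717e-04,  3.60155954e-04,
       -3.90023135e-05, -1.45942142e-03, -1.25037257e-03]), 'joint_efforts': array([ 5.84815589e-04, -5.20573032e+01, -1.16299011e-02, -2.43739593e+01,
       -5.65842481e-02,  1.72692019e-02,  1.62397068e-04]), 'eef_pos': array([274.18942233, 588.62970784, 180.93198334]), 'eef_rot': array([-3.13982269e+00,  1.18818124e-04,  2.70572834e+00]), 'contact_force': array([-1.33487245,  0.11359651,  0.04498063]), 'moment': array([-0.02474493,  0.01511   , -0.01051446]), 'grip_width': 92.13457278825386}
scene axis 0.65 [249. 313.] [746.  67. 110.]
scene axis 0.26 [180. 323.] [506.  -7. 110.]
scene index 0.92 [246. 312.] [740.  61. 110.]
scene mark 0.67 [193. 329.] [546.  29. 110.]
scene grip 0.38 [178. 326.] [516.   6. 138.]
side axis 0.94 [217. 334.] [ 600. -105.  110.]
side index 0.74 [222. 334.] [ 589. -126.  110.]
side mark 0.82 [200. 300.] [538.  12. 110.]
```

Run:
```python
import cv2,numpy as np
a=cv2.imread('pics/scene0.png');b=cv2.imread('pics/side0.png')
cv2.imwrite('pics/both0.png',np.vstack([cv2.resize(a[60:340,120:520],(800,560))[:, :],])) 
cv2.imwrite('pics/b0.png',cv2.resize(b[100:320,150:470],(800,550)))
```

```text
(no output)
```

View pics/scene0.png

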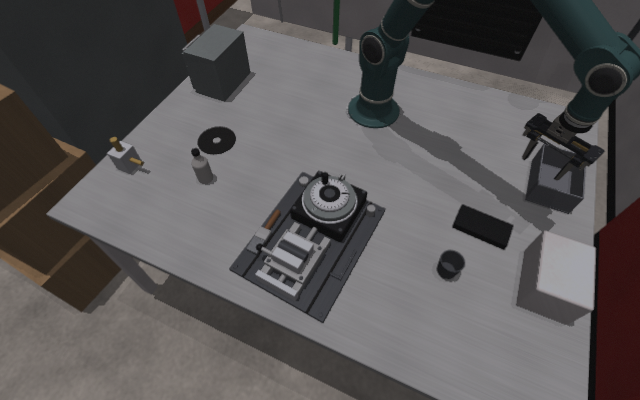

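View pics/b0.png

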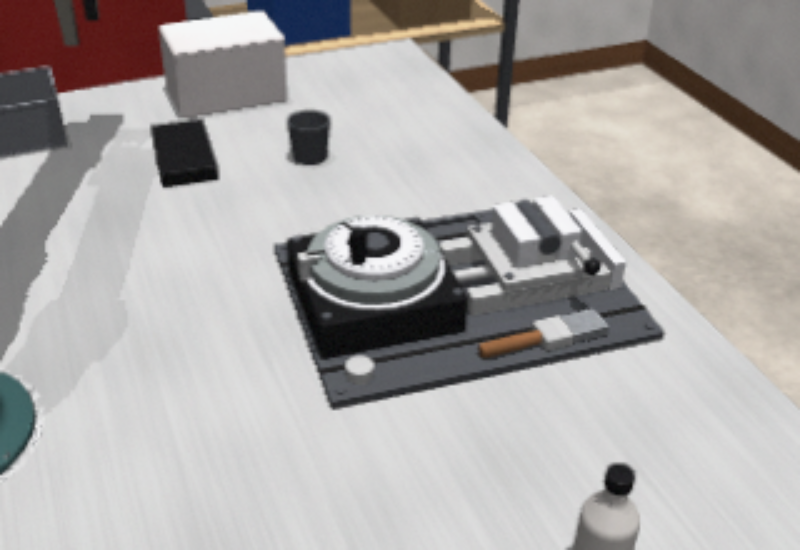

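The scene view shows the wheel centre near (row 200, col 330) with the handle near (178, 325). In the side view, the wheel is near (196, 304) and the mark is on its far/robot side.

Run:
```python
from h import *
print(px2w('scene',(199,330),109),px2w('scene',(178,325),150),px2w('scene',(278,277),14))
print(px2w('side',(197,303),109),px2w('side',(191,290),110))
c=cams.get_calibration('wrist');s=read_state()
R=np.array(c['R']);o=-R.T@np.array(c['t'])
from scipy.spatial.transform import Rotation as Ro
T=Ro.from_euler('xyz',s['eef_rot']).as_matrix()
print(T.round(3)); print('cam in tool',T.T@(o-s['eef_pos']),(T.T@R.T).round(3),c['fx'])
```

```text
[564.81743423  42.27727698 109.        ] [524.28175421   6.72111681 150.        ] [834.99732274 -12.62562479  14.        ]
[553.91733151  24.53565235 109.        ] [527.16820678  69.22066408 110.        ]
[[-0.906  0.422  0.   ]
 [ 0.422  0.906 -0.   ]
 [-0.    -0.    -1.   ]]
cam in tool [  66.55394577   -1.16282966 -202.0063964 ] [[-0.001 -0.971 -0.239]
 [ 1.    -0.    -0.001]
 [ 0.    -0.239  0.971]] 320.0354405762642
```

drive_tool --deltas '[[[-0.65,-0.46,-0.05,0,0,-0.42,0.5],[-0.65,-0.46,-0.05,0,0,-0.42,0.5],[-0.65,-0.46,-0.05,0,0,-0.42,0.5],[-0.65,-0.46,-0.05,0,0,-0.42,0.5],[-0.65,-0.46,-0.05,0,0,-0.42,0.5],[-0.65,-0.46,-0.05,0,0,-0.42,0.5],[-0.65,-0.46,-0.05,0,0,-0.42,0.5],[-0.65,-0.46,-0.05,0,0,-0.42,0.5]]]'

```text
time: 1.3
eef_pos: [434.8, 309.3, 202.5]
eef_rot: [-3.141, 0.002, 3.139]
contact_force: [0.3, -0.0, 1.1]
grip_width: 46.2
```

drive_tool --deltas '[[[-0.39,-0.69,0,0,0,0,0.5],[-0.39,-0.69,0,0,0,0,0.5],[-0.39,-0.69,0,0,0,0,0.5],[-0.39,-0.69,0,0,0,0,0.5],[-0.39,-0.69,0,0,0,0,0.5],[-0.39,-0.69,0,0,0,0,0.5],[-0.39,-0.69,0,0,0,0,0.5],[-0.39,-0.69,0,0,0,0,0.5]]]'

```text
time: 2.1
eef_pos: [590.5, 35.6, 201.5]
eef_rot: [-3.141, 0.0, -3.141]
contact_force: [0.2, -0.1, -0.2]
grip_width: 46.0
```

Run:
```python
from h import *
s=read_state(); print(s['eef_pos'],s['qpos'])
im=cams.get_image('wrist'); save(im,'w1.png')
np.save('im1.npy',im); c=cams.get_calibration('wrist'); np.save('cal1.npy',c,allow_pickle=True)
for th,z in [('axis',110),('index',110),('mark',110),('grip',138)]:
    for q in spot_in('wrist',th)[:2]: print(th,round(q['score'],2),np.round(q['at']),np.round(px2w('wrist',q['at'],z,c)))
```

```text
[590.51859457  35.56727202 201.53573782] [-0.25673668  0.34770242  0.17678845  1.74139645 -0.06791362  1.0584051
  1.51430391]
axis 0.63 [163. 315.] [563.  32. 110.]
index 0.91 [162. 317.] [562.  34. 110.]
mark 0.78 [136. 316.] [538.  33. 110.]
mark 0.59 [164. 315.] [564.  32. 110.]
grip 0.76 [103. 273.] [511.  -1. 138.]
```

View pics/w1.png

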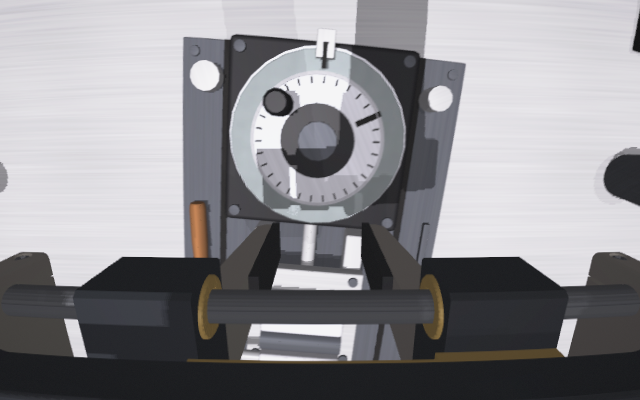

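The wrist view shows the wheel centred near (139, 318), the index line at (60, 325), the mark at (118, 370) and the handle top at (102, 278). I'll make a metric top-down rectification at wheel height.

```bash
cat >> h.py <<'E'
def rect(im,c,x0,y0,z,half=95,mm=.32):
    # top-down: rows = +x downward, cols = +y right
    n=int(2*half/mm); r=(np.arange(n)-n/2)*mm
    X,Y=np.meshgrid(x0+r,y0+r,indexing='ij')
    p=w2px(None,np.stack([X,Y,np.full_like(X,z)],-1),c).reshape(n,n,2).astype(np.float32)
    return cv2.remap(im,p[...,1],p[...,0],cv2.INTER_CUBIC)
E
python3 - <<'E'
from h import *
im=np.load('im1.npy'); c=np.load('cal1.npy',allow_pickle=True).item()
for rc,z in [((139,318),110),((115,381),110),((66,325),110),((101,277),154)]: print(rc,px2w(0,rc,z,c).round(1))
r=rect(im,c,541,33,109); 
save(r,'r1.png'); print(r.shape)
E
```

```text
(139, 318) [540.7  34.8 110. ]
(115, 381) [519.2  91.1 110. ]
(66, 325) [477.9  40.8 110. ]
(101, 277) [509.7   4.2 154. ]
(593, 593, 3)
```

View pics/r1.png

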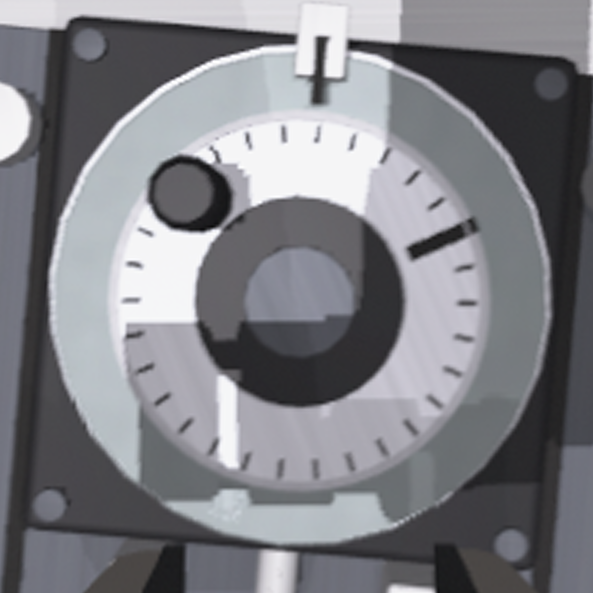

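Centre is at (542.4, 34.0), the mark at 112.7°, the index at 174.7° and the handle at 222.7°. The radii check at 62 mm, and the handle is within 1 mm of its prediction. I'll grasp the handle.

drive_tool --deltas '[[[0.2025,-0.08,0,0,0,0,0.5],[0.2025,-0.08,0,0,0,0,0.5],[0.2025,-0.08,0.06,0,0,0,0.5],[0.2025,-0.08,0.12,0,0,0,0.5],[0.2025,-0.08,0.17,0,0,0,0.5],[0.2025,-0.08,0.206,0,0,0,0.5],[0.2025,-0.08,0.206,0,0,0,0.5],[0.2025,-0.08,0.206,0,0,0,0.5]]]'

```text
time: 3.15
eef_pos: [508.7, 6.0, 119.9]
eef_rot: [3.141, 0.0, -3.136]
contact_force: [0.2, 0.5, 1.3]
grip_width: 46.1
```

drive_tool --deltas '[[[0,0,0,0,0,0,0.5],[0,0,0,0,0,0,0.5]]]'

```text
time: 3.35
eef_pos: [509.3, 5.3, 120.4]
eef_rot: [3.141, 0.002, -3.137]
contact_force: [0.7, -0.7, 0.2]
grip_width: 46.1
```

Run:
```python
from h import *
for i in range(2):
    s=read_state(); print(s['eef_pos'].round(2),s['eef_rot'].round(4),s['contact_force'].round(2),s['dq'].round(3),s['time']); im=cams.get_image('wrist')
c=cams.get_calibration('wrist');np.save('im2.npy',im);np.save('cal2.npy',c,allow_pickle=True)
print(np.round(trace('wrist','grip')[0]['at']))
```

```text
[509.31   5.31 120.45] [ 3.1413e+00  1.8000e-03 -3.1372e+00] [ 0.69 -0.72  0.17] [ 0.003  0.002  0.002  0.002  0.001 -0.001  0.002] 3.35
[509.18   5.19 120.3 ] [ 3.1413e+00  1.5000e-03 -3.1374e+00] [ 0.1  -0.02  0.56] [ 0.003  0.004  0.     0.004 -0.     0.001  0.001] 3.4
[234. 311.]
```

drive_tool --deltas '[[[0,0,0,0,0,0,0],[0,0,0,0,0,0,0],[0,0,0,0,0,0,0],[0,0,0,0,0,0,0],[0,0,0,0,0,0,0]]]' --newtons 25

```text
time: 4.0
eef_pos: [508.1, 4.5, 119.2]
eef_rot: [-3.141, -0.001, -3.138]
contact_force: [-1.7, -1.8, -0.5]
grip_width: 15.8
```

Run:
```python
from h import *
s=read_state(); print(s['eef_pos'].round(2),s['eef_rot'].round(4),s['contact_force'].round(2),s['moment'].round(2),s['grip_width'])
```

```text
[508.09   4.48 119.23] [-3.1411e+00 -1.2000e-03 -3.1379e+00] [-1.69 -1.79 -0.48] [-0.42  0.26  0.03] 15.763673041084646
```

drive_tool --deltas '[[[0,0,0,0,0,0,0],[0,0,0,0,0,0,0]]]'

```text
time: 4.2
eef_pos: [508.1, 4.6, 119.3]
eef_rot: [-3.141, -0.001, -3.138]
contact_force: [-2.0, -1.5, -0.4]
grip_width: 15.4
```

Run:
```python
from h import *
s=read_state(); print(s['eef_pos'].round(2),s['contact_force'].round(2),s['moment'].round(2),s['grip_width'])
save(cams.get_image('wrist')[:,80:560],'w3.png')
```

```text
[508.13   4.59 119.27] [-2.04 -1.54 -0.37] [-0.53  0.44 -0.06] 15.362676244205515
```

View pics/w3.png

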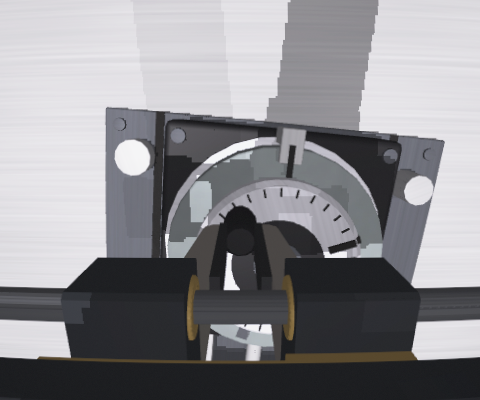

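Run:
```python
from h import *
print(px2w('wrist',(242,320),154), px2w('wrist',(212,320),154),px2w('wrist',(255,320),154))
im=cv2.imread('pics/w3.png')[190:290,180:300]; cv2.imwrite('pics/w3c.png',cv2.resize(im,None,fx=5,fy=5,interpolation=cv2.INTER_CUBIC))
```

```text
[508.25834393   3.27136909 154.        ] [490.80203127   3.22036632 154.        ] [516.10744243   3.29425998 154.        ]
```

View pics/w3c.png

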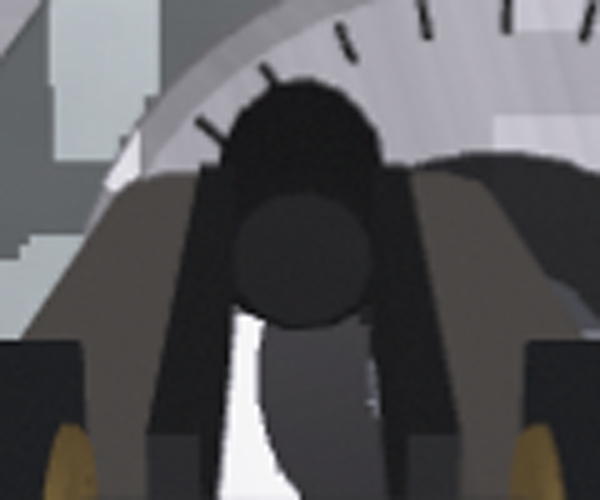

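The handle is centred between the pads, with its top at (508, 3). I'll compute the arc waypoints now.

```bash
cat >> h.py <<'E'
def arc(a0,a1,step):
    n=int(round(abs(a1-a0)/step)); A=np.radians(np.linspace(a0,a1,n+1)); p=45*np.c_[-np.cos(A),np.sin(A)]/400
    for i in range(0,n,10):
        q=p[i+1:i+11]-p[i]; print(round(np.degrees(A[i])),[[float(v) for v in r] for r in q.round(4)])
def hand():
    s=read_state();d=s['eef_pos'][:2]-[542.4,34.0]; a=np.degrees(np.arctan2(d[1],d[0]))%360; r=np.radians(a)
    f=s['contact_force']; print('t',round(s['time'],2),'ang',round(a,2),'rad',round(np.hypot(*d),2),'Ftan',round(-f[0]*np.sin(r)+f[1]*np.cos(r),2),'Frad',round(f[0]*np.cos(r)+f[1]*np.sin(r),2),'Fz',f[2].round(1),'w',s['grip_width'].round(1),s['eef_pos'].round(1))
E
python3 -c "
from h import *
hand();arc(222,342,6)"
```

```text
Traceback (most recent call last):
  File "h.py", line 25, in hand
    f=s['contact_force']; print('t',round(s['time'],2),'ang',round(a,2),'rad',round(np.hypot(*d),2),'Ftan',round(-f[0]*np.sin(r)+f[1]*np.cos(r),2),'Frad',round(f[0]*np.cos(r)+f[1]*np.sin(r),2),'Fz',f[2].round(1),'w',s['grip_width'].round(1),s['eef_pos'].round(1))
                                                                                                                                                                                                                        ^^^^^^^^^^^^^^^^^^^^^
AttributeError: 'float' object has no attribute 'round'
```

```bash
sed -i "s/s\['grip_width'\].round(1)/round(s['grip_width'],1)/" h.py
python3 -c "
from h import *
hand();arc(222,342,6)"
```

```text
t 4.25 ang 220.62 rad 45.16 Ftan 0.82 Frad 3.4 Fz -0.0 w 15.6 [508.1   4.6 119.3]
222 [[-0.0083, -0.0083], [-0.0175, -0.0157], [-0.0274, -0.0222], [-0.0378, -0.0275], [-0.0488, -0.0317], [-0.0602, -0.0348], [-0.0718, -0.0366], [-0.0836, -0.0372], [-0.0954, -0.0366], [-0.107, -0.0348]]
282 [[-0.0114, 0.003], [-0.0224, 0.0073], [-0.0329, 0.0126], [-0.0427, 0.019], [-0.0519, 0.0264], [-0.0602, 0.0348], [-0.0676, 0.0439], [-0.074, 0.0538], [-0.0794, 0.0643], [-0.0836, 0.0753]]
```

drive_tool --deltas '[[[-0.0083,-0.0083,0,0,0,0,0],[-0.0175,-0.0157,0,0,0,0,0],[-0.0274,-0.0222,0,0,0,0,0],[-0.0378,-0.0275,0,0,0,0,0],[-0.0488,-0.0317,0,0,0,0,0],[-0.0602,-0.0348,0,0,0,0,0],[-0.0718,-0.0366,0,0,0,0,0],[-0.0836,-0.0372,0,0,0,0,0],[-0.0954,-0.0366,0,0,0,0,0],[-0.107,-0.0348,0,0,0,0,0]]]'

```text
time: 5.25
eef_pos: [550.9, -12.2, 119.3]
eef_rot: [-3.138, -0.002, -3.14]
contact_force: [-4.1, -7.2, 2.2]
grip_width: 15.5
```

```bash
python3 -c "
from h import *
hand()"
```

```text
t 5.25 ang 280.4 rad 46.97 Ftan -5.32 Frad 6.38 Fz 2.2 w 15.5 [550.9 -12.2 119.3]
```

drive_tool --deltas '[[[-0.014,-0.001,0,0,0,0,0],[-0.0264,0.0033,0,0,0,0,0],[-0.0379,0.0076,0,0,0,0,0],[-0.0477,0.014,0,0,0,0,0],[-0.0569,0.0214,0,0,0,0,0],[-0.0652,0.0298,0,0,0,0,0],[-0.0726,0.0389,0,0,0,0,0],[-0.079,0.0488,0,0,0,0,0],[-0.0844,0.0593,0,0,0,0,0],[-0.0844,0.0593,0,0,0,0,0]]]'

```text
time: 6.25
eef_pos: [585.7, 15.4, 119.3]
eef_rot: [3.142, 0.001, -3.137]
contact_force: [-1.1, -1.5, -1.2]
grip_width: 15.4
```

```bash
python3 -c "
from h import *
hand()
P=[(508.1,4.6),(550.9,-12.2),tuple(read_state()['eef_pos'][:2])]
A=np.array([[2*x,2*y,1] for x,y in P]);s=np.linalg.solve(A,[x*x+y*y for x,y in P]);print(s[:2],np.sqrt(s[2]+s[0]**2+s[1]**2))
arc(336,376,2)"
```

```text
t 6.25 ang 336.77 rad 47.15 Ftan -1.83 Frad -0.44 Fz -1.2 w 15.4 [585.7  15.4 119.3]
[543.77170248  32.55886109] 45.3229331770525
336 [[-0.0015, 0.0036], [-0.0029, 0.0073], [-0.0042, 0.011], [-0.0054, 0.0147], [-0.0064, 0.0185], [-0.0073, 0.0224], [-0.008, 0.0262], [-0.0086, 0.0301], [-0.0091, 0.034], [-0.0095, 0.0379]]
356 [[-0.0002, 0.0039], [-0.0003, 0.0078], [-0.0002, 0.0118], [-0.0, 0.0157], [0.0003, 0.0196], [0.0008, 0.0235], [0.0014, 0.0274], [0.0022, 0.0312], [0.0031, 0.0351], [0.0041, 0.0389]]
```

```bash
sed -i 's/\[542.4,34.0\]/[543.8,32.5]/' h.py; echo
```

drive_tool --deltas '[[[-0.0015,0.0036,0,0,0,0,0],[-0.0029,0.0073,0,0,0,0,0],[-0.0042,0.011,0,0,0,0,0],[-0.0054,0.0147,0,0,0,0,0],[-0.0064,0.0185,0,0,0,0,0],[-0.0073,0.0224,0,0,0,0,0]]]'

```text
time: 6.85
eef_pos: [588.1, 24.1, 119.4]
eef_rot: [-3.141, -0.0, -3.138]
contact_force: [-1.2, -4.7, -2.9]
grip_width: 15.4
```

```bash
python3 -c "
from h import *
hand()
arc(348,410,1.5)"
```

```text
t 6.85 ang 349.21 rad 45.06 Ftan -4.85 Frad -0.33 Fz -2.9 w 15.4 [588.1  24.1 119.4]
348 [[-0.0006, 0.0029], [-0.0011, 0.0058], [-0.0015, 0.0088], [-0.0019, 0.0117], [-0.0021, 0.0147], [-0.0023, 0.0176], [-0.0024, 0.0206], [-0.0025, 0.0236], [-0.0024, 0.0266], [-0.0023, 0.0295]]
363 [[0.0002, 0.003], [0.0005, 0.0059], [0.0008, 0.0089], [0.0013, 0.0118], [0.0018, 0.0147], [0.0024, 0.0176], [0.003, 0.0205], [0.0038, 0.0234], [0.0046, 0.0263], [0.0055, 0.0291]]
378 [[0.001, 0.0028], [0.002, 0.0056], [0.0031, 0.0083], [0.0043, 0.0111], [0.0056, 0.0138], [0.0069, 0.0164], [0.0083, 0.019], [0.0098, 0.0216], [0.0113, 0.0242], [0.0129, 0.0267]]
393 [[0.0017, 0.0025], [0.0034, 0.0049], [0.0052, 0.0072], [0.007, 0.0096], [0.009, 0.0118], [0.0109, 0.014], [0.013, 0.0162], [0.0151, 0.0183], [0.0172, 0.0204], [0.0194, 0.0224]]
408 [[0.0022, 0.0019]]
```

drive_tool --deltas '[[[-0.0006,0.0029,0,0,0,0,0],[-0.0011,0.0058,0,0,0,0,0],[-0.0015,0.0088,0,0,0,0,0]]]'

```text
time: 7.15
eef_pos: [588.6, 27.6, 119.4]
eef_rot: [-3.142, -0.0, -3.138]
contact_force: [-1.1, -3.7, -2.7]
grip_width: 15.6
```

drive_tool --deltas '[[[-0.0003,0.0029,0,0,0,0,0],[-0.0006,0.0059,0,0,0,0,0],[-0.0008,0.0089,0,0,0,0,0]]]'

```text
time: 7.45
eef_pos: [588.8, 31.2, 119.4]
eef_rot: [-3.142, -0.0, -3.138]
contact_force: [-2.1, -4.7, -2.9]
grip_width: 15.4
```

drive_tool --deltas '[[[0,0.003,0,0,0,0,0],[0,0.006,0,0,0,0,0],[0,0.009,0,0,0,0,0]]]'

```text
time: 7.75
eef_pos: [588.8, 34.8, 119.4]
eef_rot: [-3.142, -0.0, -3.138]
contact_force: [-1.8, -4.3, -3.2]
grip_width: 15.4
```

drive_tool --deltas '[[[0.0002,0.003,0,0,0,0,0],[0.0004,0.006,0,0,0,0,0],[0.0007,0.009,0,0,0,0,0]]]'

```text
time: 8.05
eef_pos: [588.4, 38.3, 119.4]
eef_rot: [-3.141, -0.0, -3.138]
contact_force: [-2.1, -4.8, -3.8]
grip_width: 15.0
```

drive_tool --deltas '[[[0.0005,0.003,0,0,0,0,0],[0.001,0.0059,0,0,0,0,0],[0.0015,0.0088,0,0,0,0,0]]]'

```text
time: 8.35
eef_pos: [587.8, 41.7, 119.4]
eef_rot: [-3.141, -0.0, -3.138]
contact_force: [-1.7, -4.7, -3.3]
grip_width: 15.8
```

drive_tool --deltas '[[[0.0008,0.0029,0,0,0,0,0],[0.0016,0.0058,0,0,0,0,0],[0.0025,0.0086,0,0,0,0,0]]]'

```text
time: 8.65
eef_pos: [586.9, 45.1, 119.4]
eef_rot: [-3.141, -0.0, -3.138]
contact_force: [-0.9, -6.2, -2.5]
grip_width: 15.8
```

drive_tool --deltas '[[[0.001,0.0028,0,0,0,0,0],[0.002,0.0056,0,0,0,0,0]]]'

```text
time: 8.85
eef_pos: [586.2, 47.2, 119.4]
eef_rot: [-3.141, -0.0, -3.138]
contact_force: [-1.2, -5.0, -3.6]
grip_width: 15.3
```

Angle is 19°, still moving freely at about 5 N driving force.

drive_tool --deltas '[[[0.0011,0.0028,0,0,0,0,0],[0.0022,0.0055,0,0,0,0,0],[0.0034,0.0082,0,0,0,0,0]]]'

```text
time: 9.15
eef_pos: [584.9, 50.4, 119.4]
eef_rot: [-3.141, 0.0, -3.138]
contact_force: [-1.7, -5.3, -4.2]
grip_width: 15.7
```

drive_tool --deltas '[[[0.0013,0.0027,0,0,0,0,0],[0.0026,0.0053,0,0,0,0,0],[0.0039,0.0079,0,0,0,0,0]]]'

```text
time: 9.45
eef_pos: [583.4, 53.5, 119.4]
eef_rot: [-3.141, 0.0, -3.138]
contact_force: [-0.7, -6.3, -3.0]
grip_width: 15.2
```

drive_tool --deltas '[[[0.0015,0.0026,0,0,0,0,0],[0.003,0.0052,0,0,0,0,0],[0.0045,0.0076,0,0,0,0,0]]]'

```text
time: 9.75
eef_pos: [581.6, 56.4, 119.5]
eef_rot: [-3.141, 0.0, -3.138]
contact_force: [-0.8, -5.8, -3.4]
grip_width: 14.8
```

drive_tool --deltas '[[[0.0017,0.0025,0,0,0,0,0],[0.0034,0.0049,0,0,0,0,0],[0.0052,0.0073,0,0,0,0,0]]]'

```text
time: 10.05
eef_pos: [580.7, 57.8, 119.7]
eef_rot: [-3.139, 0.003, -3.139]
contact_force: [2.4, -10.5, -5.1]
grip_width: 15.1
```

```bash
python3 -c "
from h import *
hand()"
```

```text
t 10.05 ang 34.44 rad 44.74 Ftan -10.0 Frad -3.96 Fz -5.1 w 15.1 [580.7  57.8 119.7]
```

That's the stop: tangential force has jumped to 10 N with the motion blocked. I'll hold briefly and let it settle.

drive_tool --deltas '[[[0.0003,0.0004,0,0,0,0,0],[0.0003,0.0004,0,0,0,0,0]]]'

```text
time: 10.25
eef_pos: [580.7, 57.7, 119.7]
eef_rot: [-3.139, 0.003, -3.139]
contact_force: [1.6, -8.3, -4.7]
grip_width: 15.4
```

```bash
python3 -c "
from h import *
hand()"
```

```text
t 10.25 ang 34.35 rad 44.7 Ftan -7.79 Frad -3.34 Fz -4.7 w 15.4 [580.7  57.7 119.7]
```

drive_tool --deltas '[[[0.0011,0.0016,0,0,0,0,0],[0.0011,0.0016,0,0,0,0,0],[0.0011,0.0016,0,0,0,0,0]]]'

```text
time: 10.55
eef_pos: [580.7, 57.8, 119.8]
eef_rot: [-3.139, 0.004, -3.139]
contact_force: [2.1, -10.2, -4.4]
grip_width: 14.8
```

```bash
python3 -c "
from h import *
hand();cams.get_image('side');hand();"
```

```text
t 10.55 ang 34.49 rad 44.72 Ftan -9.62 Frad -4.06 Fz -4.4 w 14.8 [580.7  57.8 119.8]
t 10.6 ang 34.46 rad 44.71 Ftan -10.21 Frad -3.94 Fz -4.7 w 14.8 [580.7  57.8 119.8]
```

drive_tool --deltas '[[[0.0006,0.0009,0,0,0,0,0],[0.0011,0.0016,0,0,0,0,0],[0.0011,0.0016,0,0,0,0,0],[0.0011,0.0016,0,0,0,0,0]]]'

```text
time: 11.0
eef_pos: [580.6, 57.9, 119.9]
eef_rot: [-3.138, 0.004, -3.14]
contact_force: [4.5, -10.3, -6.1]
grip_width: 14.7
```

```bash
python3 -c "
from h import *
hand();cams.get_image('side');hand();"
```

```text
t 11.0 ang 34.65 rad 44.72 Ftan -10.99 Frad -2.17 Fz -6.1 w 14.7 [580.6  57.9 119.9]
t 11.05 ang 34.64 rad 44.67 Ftan -11.02 Frad -4.05 Fz -4.7 w 14.7 [580.6  57.9 119.9]
```

drive_tool --deltas '[[[0.0007,0.001,0,0,0,0,0],[0.0007,0.001,0,0,0,0,0],[0.0007,0.001,0,0,0,0,0],[0.0007,0.001,0,0,0,0,0],[0.0007,0.001,0,0,0,0,0],[0.0007,0.001,0,0,0,0,0],[0.0007,0.001,0,0,0,0,0],[0.0007,0.001,0,0,0,0,0],[0.0007,0.001,0,0,0,0,0],[0.0007,0.001,0,0,0,0,0]]]'

```text
time: 12.05
eef_pos: [580.5, 58.0, 119.9]
eef_rot: [-3.138, 0.005, -3.14]
contact_force: [4.0, -10.3, -5.6]
grip_width: 14.5
```

```bash
python3 -c "
from h import *
hand();cams.get_image('side');hand();arc(394.5,294.5,4)"
```

```text
t 12.05 ang 34.77 rad 44.69 Ftan -10.77 Frad -2.61 Fz -5.6 w 14.5 [580.5  58.  119.9]
t 12.1 ang 34.79 rad 44.7 Ftan -11.74 Frad -2.61 Fz -4.0 w 15.0 [580.5  58.  119.9]
394 [[-0.0042, -0.0066], [-0.008, -0.0135], [-0.0112, -0.0207], [-0.014, -0.028], [-0.0162, -0.0356], [-0.0179, -0.0432], [-0.0191, -0.051], [-0.0197, -0.0588], [-0.0197, -0.0667], [-0.0193, -0.0745]]
354 [[0.001, -0.0078], [0.0026, -0.0155], [0.0047, -0.023], [0.0073, -0.0304], [0.0104, -0.0376], [0.0141, -0.0446], [0.0182, -0.0513], [0.0227, -0.0577], [0.0277, -0.0638], [0.0331, -0.0695]]
315 [[0.0058, -0.0053], [0.0119, -0.0102], [0.0184, -0.0146], [0.0252, -0.0186], [0.0322, -0.0221]]
```

drive_tool --deltas '[[[-0.006,-0.008,0,0,0,0,0],[-0.0099,-0.0149,0,0,0,0,0],[-0.0137,-0.0218,0,0,0,0,0],[-0.0169,-0.029,0,0,0,0,0],[-0.0197,-0.0363,0,0,0,0,0],[-0.0219,-0.0439,0,0,0,0,0],[-0.0236,-0.0515,0,0,0,0,0],[-0.0248,-0.0593,0,0,0,0,0],[-0.0254,-0.0671,0,0,0,0,0],[-0.0254,-0.075,0,0,0,0,0]]]'

```text
time: 13.1
eef_pos: [588.9, 33.6, 119.8]
eef_rot: [3.139, 0.001, -3.137]
contact_force: [-2.7, 5.3, 1.7]
grip_width: 14.4
```

```bash
python3 -c "
from h import *
hand();arc(358,298,4)"
```

```text
t 13.1 ang 1.39 rad 45.1 Ftan 5.31 Frad -2.56 Fz 1.7 w 14.4 [588.9  33.6 119.8]
358 [[0.0005, -0.0078], [0.0016, -0.0156], [0.0033, -0.0233], [0.0054, -0.0308], [0.0081, -0.0382], [0.0113, -0.0454], [0.015, -0.0523], [0.0192, -0.059], [0.0238, -0.0653], [0.0288, -0.0714]]
318 [[0.0055, -0.0056], [0.0113, -0.0109], [0.0175, -0.0157], [0.024, -0.0201], [0.0308, -0.0241]]
```

drive_tool --deltas '[[[0.0005,-0.0078,0,0,0,0,0],[0.0016,-0.0156,0,0,0,0,0],[0.0033,-0.0233,0,0,0,0,0],[0.0054,-0.0308,0,0,0,0,0],[0.0081,-0.0382,0,0,0,0,0],[0.0113,-0.0454,0,0,0,0,0],[0.015,-0.0523,0,0,0,0,0],[0.0192,-0.059,0,0,0,0,0],[0.0238,-0.0653,0,0,0,0,0],[0.0288,-0.0714,0,0,0,0,0]]]'

```text
time: 14.1
eef_pos: [577.7, 2.4, 119.9]
eef_rot: [-3.141, 0.002, -3.138]
contact_force: [3.6, 3.7, 0.1]
grip_width: 14.9
```

```bash
python3 -c "
from h import *
hand();arc(319,289,3)"
```

```text
t 14.1 ang 318.38 rad 45.31 Ftan 5.18 Frad 0.25 Fz 0.1 w 14.9 [577.7   2.4 119.9]
319 [[0.004, -0.0043], [0.0082, -0.0085], [0.0126, -0.0124], [0.0172, -0.016], [0.022, -0.0195], [0.027, -0.0226], [0.0321, -0.0255], [0.0374, -0.0282], [0.0428, -0.0305], [0.0483, -0.0326]]
```

drive_tool --deltas '[[[0.004,-0.0041,0,0,0,0,0],[0.0083,-0.0081,0,0,0,0,0],[0.0128,-0.0118,0,0,0,0,0],[0.0175,-0.0152,0,0,0,0,0],[0.0224,-0.0184,0,0,0,0,0],[0.0275,-0.0213,0,0,0,0,0],[0.0275,-0.0213,0,0,0,0,0]]]'

```text
time: 14.8
eef_pos: [566.2, -7.0, 119.8]
eef_rot: [-3.14, 0.001, -3.139]
contact_force: [3.7, -0.2, 1.2]
grip_width: 14.7
```

```bash
python3 -c "
from h import *
hand()
c=cams.get_calibration('wrist');im=cams.get_image('wrist');hand()
r=rect(im,c,543.0,33.3,109,half=80,mm=.25);save(r[:520],'r4.png');print(r.shape)
np.save('im4.npy',im);np.save('cal4.npy',c,allow_pickle=True)
"
```

```text
t 14.8 ang 299.53 rad 45.42 Ftan 3.1 Frad 1.99 Fz 1.2 w 14.7 [566.2  -7.  119.8]
t 14.85 ang 299.63 rad 45.38 Ftan 2.64 Frad 2.68 Fz 1.7 w 15.0 [566.2  -6.9 119.8]
(640, 640, 3)
```

View pics/r4.png

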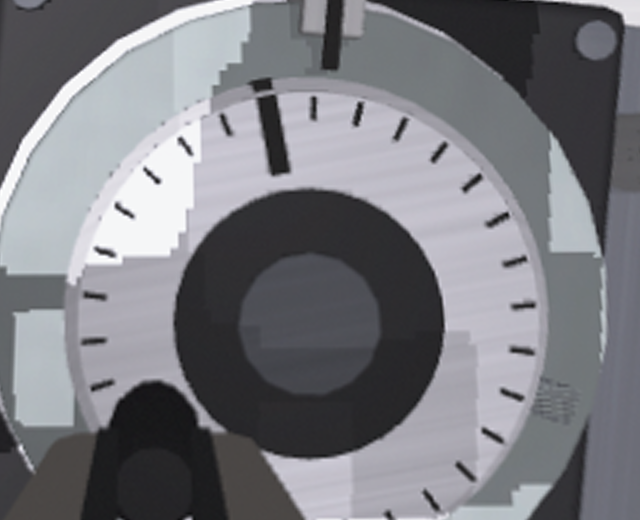

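The mark is about 15.9° short of the index (mark at (84, 262), index tip at (68, 330), centre (323, 310)). I'll wind 10° more, then re-measure numerically.

drive_tool --deltas '[[[0.0046,-0.0024,0,0,0,0,0],[0.0092,-0.0046,0,0,0,0,0],[0.0138,-0.0064,0,0,0,0,0],[0.0184,-0.008,0,0,0,0,0],[0.0184,-0.008,0,0,0,0,0],[0.0184,-0.008,0,0,0,0,0]]]'

```text
time: 15.45
eef_pos: [559.1, -10.3, 119.8]
eef_rot: [-3.14, 0.001, -3.139]
contact_force: [3.5, -2.2, 2.0]
grip_width: 15.0
```

```bash
cat >> h.py <<'E'
def measure(im,c,mm=.25):
    r=rect(im,c,543.0,33.3,109,half=80,mm=mm); g=cv2.cvtColor(r,cv2.COLOR_RGB2GRAY).astype(float)
    # hub edge: dark->bright, fit ellipse along rays
    ctr=np.array([310.,322.]) # col,row
    rows,cols=np.mgrid[:640,:640]
    for it in range(3):
        P=[]
        for a in np.radians(np.arange(-100,101,2)): # from up; right positive
            d=np.array([np.sin(a),-np.cos(a)]); rr=np.arange(115,155,.5)
            q=ctr+rr[:,None]*d; v=cv2.remap(g.astype(np.float32),q[:,:1].astype(np.float32),q[:,1:].astype(np.float32),1)[:,0]
            k=np.argmax(np.gradient(cv2.GaussianBlur(v[None],(1,1),0)[0])); P.append(q[k])
        P=np.array(P)
        for _ in range(4):
            A=np.c_[2*P,np.ones(len(P))]; s=np.linalg.lstsq(A,(P**2).sum(1),rcond=None)[0]; R=np.sqrt(s[2]+s[0]**2+s[1]**2)
            e=abs(np.hypot(*(P-s[:2]).T)-R); P=P[e<max(2,2*np.median(e))]
        ctr=s[:2]
    def dirn(lo,hi,thr,a0,a1):
        A=np.radians(np.arange(a0,a1,.1)); out=[]
        for rr in np.arange(lo,hi,2):
            mx=(ctr[0]+rr*np.sin(A)).astype(np.float32)[None]; my=(ctr[1]-rr*np.cos(A)).astype(np.float32)[None]
            v=cv2.remap(g.astype(np.float32),mx,my,1)[0]; b=np.median(v); w=np.clip(b*thr-v,0,None)
            if w.sum()>0: out.append(np.degrees((A*w).sum()/w.sum()))
        return np.round(np.median(out),2),np.round(np.std(out),2),len(out)
    return r,ctr.round(1),R.round(1),dirn
E
python3 -c "
from h import *
im=np.load('im4.npy');c=np.load('cal4.npy',allow_pickle=True).item()
r,ctr,R,d=measure(im,c);print(ctr,R,'mark',d(165,215,.6,-16,-7),'index',d(262,305,.6,1,8))
hand();c=cams.get_calibration('wrist');im=cams.get_image('wrist')
r,ctr,R,d=measure(im,c);print(ctr,R,'mark',d(165,215,.6,-6,5),'index',d(262,305,.6,1,8))
save(r[:420,100:540],'r5.png');np.save('im5.npy',im);np.save('cal5.npy',c,allow_pickle=True)
"
```

```text
[308.5 323.4] 135.2 mark (np.float64(-10.5), np.float64(1.9), 2) index (np.float64(4.52), np.float64(0.44), 22)
t 15.45 ang 289.7 rad 45.44 Ftan 2.54 Frad 3.2 Fz 2.0 w 15.0 [559.1 -10.3 119.8]
[308.4 323.2] 135.2 mark (np.float64(-0.62), np.float64(0.48), 21) index (np.float64(4.55), np.float64(0.44), 22)
```

View pics/r5.png

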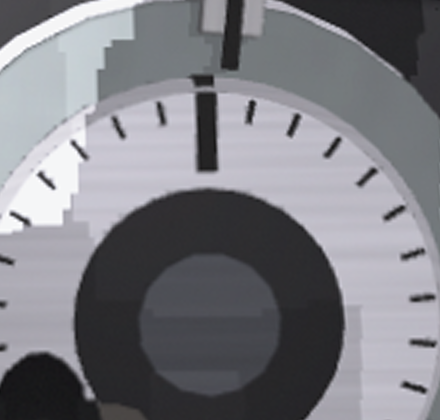

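```bash
cat >> h.py <<'E'
def prof(im,c,m=(-8,6),i=(1,9)):
    r,ctr,R,_=measure(im,c); g=cv2.cvtColor(r,cv2.COLOR_RGB2GRAY).astype(float); print('ctr',ctr,R)
    for nm,rg,(a,b) in [('mark',range(90,172,6),m),('index',range(20,68,6),i)]:
        xs=[];ys=[]
        for y in rg:
            h=ctr[1]-y; x=np.arange(int(ctr[0]+h*np.tan(np.radians(a))),int(ctr[0]+h*np.tan(np.radians(b)))); v=g[y,x]
            w=np.clip((v.min()+v.max())/2-v,0,None); xs.append((x*w).sum()/w.sum()); ys.append(y)
        p=np.polyfit(ys,xs,1); res=np.array(xs)-np.polyval(p,ys)
        print(nm,'slope',np.degrees(np.arctan(-p[0])).round(2),'at ctr row',np.polyval(p,ctr[1]).round(1),'res',res.std().round(2),'angs',np.degrees(np.arctan2(np.array(xs)-ctr[0],ctr[1]-np.array(ys))).round(2))
E
python3 -c "
from h import *
prof(np.load('im5.npy'),np.load('cal5.npy',allow_pickle=True).item())
prof(np.load('im4.npy'),np.load('cal4.npy',allow_pickle=True).item(),m=(-15,-7))
"
```

```text
ctr [308.4 323.2] 135.2
mark slope -0.99 at ctr row 309.7 res 0.18 angs [-0.73 -0.64 -0.61 -0.67 -0.63 -0.69 -0.65 -0.57 -0.61 -0.55 -0.46 -0.67
 -0.58 -0.49]
index slope 4.97 at ctr row 306.8 res 0.21 angs [4.72 4.63 4.59 4.69 4.63 4.59 4.6  4.67]
ctr [308.5 323.4] 135.2
mark slope -11.27 at ctr row 310.6 res 2.15 angs [-12.23  -9.53 -10.58 -10.64 -10.6  -10.62 -10.65 -10.6  -10.61 -10.68
 -10.57 -10.63 -10.77 -10.67]
index slope 5.01 at ctr row 306.7 res 0.17 angs [4.67 4.63 4.73 4.64 4.67 4.59 4.63 4.63]
```

drive_tool --deltas '[[[0.003,-0.001,0,0,0,0,0],[0.006,-0.0019,0,0,0,0,0],[0.0086,-0.0026,0,0,0,0,0],[0.0086,-0.0026,0,0,0,0,0],[0.0086,-0.0026,0,0,0,0,0]]]'

```text
time: 16.0
eef_pos: [555.9, -11.3, 119.8]
eef_rot: [-3.14, 0.001, -3.139]
contact_force: [4.7, -2.4, 1.4]
grip_width: 14.5
```

```bash
python3 -c "
from h import *
hand();c=cams.get_calibration('wrist');im=cams.get_image('wrist');prof(im,c,m=(-3,9))
"
```

```text
t 16.0 ang 285.37 rad 45.47 Ftan 3.91 Frad 3.52 Fz 1.4 w 14.5 [555.9 -11.3 119.8]
ctr [308.3 323.3] 135.2
mark slope 2.32 at ctr row 312.9 res 1.39 angs [2.36 3.81 3.8  3.75 3.89 3.79 3.78 3.83 3.91 3.76 3.73 3.84 3.76 3.69]
index slope 4.69 at ctr row 308.0 res 0.17 angs [4.62 4.71 4.59 4.61 4.63 4.65 4.63 4.63]
```

drive_tool --deltas '[[[0.0008,-0.0002,0,0,0,0,0],[0.0016,-0.0004,0,0,0,0,0],[0.0016,-0.0004,0,0,0,0,0],[0.0016,-0.0004,0,0,0,0,0]]]'

```text
time: 16.45
eef_pos: [555.4, -11.4, 119.8]
eef_rot: [-3.14, 0.002, -3.138]
contact_force: [5.3, -1.6, 1.1]
grip_width: 14.5
```

```bash
python3 -c "
from h import *
hand();c=cams.get_calibration('wrist');im=cams.get_image('wrist');prof(im,c,m=(-2,10))
"
```

```text
t 16.45 ang 284.75 rad 45.44 Ftan 4.71 Frad 2.94 Fz 1.1 w 14.5 [555.4 -11.4 119.8]
ctr [308.3 323. ] 135.1
mark slope 1.96 at ctr row 315.9 res 2.14 angs [2.12 4.41 4.4  4.37 4.42 4.31 4.35 4.45 4.35 4.36 4.4  4.44 4.37 4.27]
index slope 4.41 at ctr row 309.5 res 0.1 angs [4.65 4.64 4.64 4.65 4.66 4.61 4.69 4.69]
```

Within 0.3–0.5° of the index (TCP angle 284.75° against 284.7° expected). I'll release and lift straight up.

drive_tool --deltas '[[[0,0,0,0,0,0,0.5],[0,0,0,0,0,0,0.5],[0,0,0,0,0,0,0.5],[0,0,0,0,0,0,0.5],[0,0,0,0,0,0,0.5],[0,0,0,0,0,0,0.5]]]'

```text
time: 17.1
eef_pos: [554.3, -9.8, 119.4]
eef_rot: [3.142, -0.001, -3.137]
contact_force: [0.8, -0.5, -0.1]
grip_width: 45.9
```

```bash
python3 -c "
from h import *
hand();c=cams.get_calibration('wrist');im=cams.get_image('wrist');prof(im,c,m=(-2,10))
"
```

```text
t 17.1 ang 283.95 rad 43.56 Ftan 0.63 Frad 0.69 Fz -0.1 w 45.9 [554.3  -9.8 119.4]
ctr [308.3 323.2] 135.3
mark slope 2.54 at ctr row 314.0 res 1.49 angs [2.76 4.3  4.37 4.32 4.34 4.36 4.34 4.28 4.31 4.45 4.33 4.23 4.38 4.39]
index slope 4.57 at ctr row 308.8 res 0.13 angs [4.7  4.66 4.62 4.7  4.7  4.68 4.66 4.7 ]
```

The wheel stayed put through the release. I'll lift clear and do a last check.

drive_tool --deltas '[[[0,0,-0.08,0,0,0,0.5],[0,0,-0.16,0,0,0,0.5],[-0.04,0.1,-0.22,0,0,0,0.5],[-0.06,0.1,-0.22,0,0,0,0.5],[-0.06,0.1,-0.22,0,0,0,0.5],[-0.06,0.1,-0.22,0,0,0,0.5],[-0.06,0.1,-0.22,0,0,0,0.5]]]'

```text
time: 17.85
eef_pos: [577.3, 29.0, 206.4]
eef_rot: [-3.141, -0.002, -3.139]
contact_force: [-0.7, 0.8, 0.1]
grip_width: 45.7
```

```bash
python3 -c "
from h import *
hand();c=cams.get_calibration('wrist');im=cams.get_image('wrist');prof(im,c,m=(-2,10))
r,_,_,_=measure(im,c);save(r,'fin.png')
"
```

```text
t 17.85 ang 354.01 rad 33.65 Ftan 0.75 Frad -0.76 Fz 0.1 w 45.7 [577.3  29.  206.4]
ctr [308.6 323.6] 134.7
mark slope 4.21 at ctr row 308.3 res 0.81 angs [4.7  4.08 4.03 4.   3.97 3.98 3.93 3.91 3.98 4.02 4.09 4.1  4.24 4.54]
index slope 2.89 at ctr row 319.9 res 0.54 angs [4.98 5.1  5.02 5.04 5.46 5.26 5.23 5.3 ]
```

View pics/fin.png

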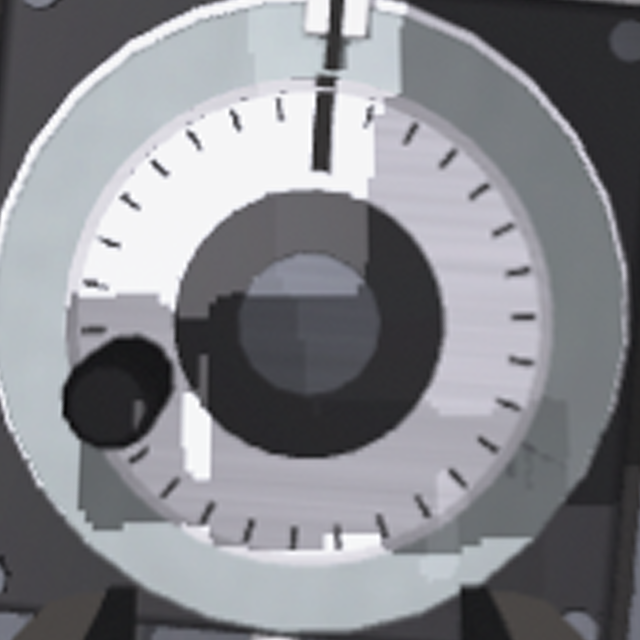

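The mark's outer end at (80, 325) runs straight into the index line at (60, 331), with the hand clear.

```bash
python3 -c "
from h import *
print(ctrl.job_done())"
```

```text
the job is handed in; nothing more can be done
None
```

The job is done and handed in. I wound the wheel anticlockwise to the hidden stop, then wound it back clockwise only to the index and let go. It took about 18 s of the 64 s allowed.

- **Stop:** I reached it with the mark about 110° (1.9 rad) past the index, inside the expected range. I built up to about 11–12 N at the handle, of which roughly 4–5 N was driving force. That puts about 4–5 N on the stop, and I held it for over 1 s. The force on the stop is worked out from the handle force, not measured directly.
- **Setting:** The last check with the hand close to the wheel put the mark 0.3–0.5° short of the index and never past it. The release did not move it.
- **Disagreement in the checks:** The final view from above, with shadow across the mark, read about 1° short instead. I left it there, because gripping the handle again could have turned the wheel back.
- **Bench:** The hand ended up clear of everything at about zero force. I planned the path to keep clear of the other things and the base plate, and took no separate final picture of them.

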